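Set the tin-store tags

TASK

Each of the four bins has a hinged two-faced tag standing in front of it. With a fingertip, lightly push over every tag that is wrong, so that each bin holding a tin shows the round disc (tag leaning back towards its bin) and the empty bin shows the bar (tag leaning towards the robot). Leave the tags that are already right, and do not move the tins or anything else standing about.

Things in the scene. Friction and masses are not known exactly. Their poses are not given: they have to be found in the camera images.
- board: flat grey base board, 235 x 400 x 8 mm, fixed on the worktop, carrying a row of four tag stands 95 mm apart along its own y and, behind them, a row of four bins. Origin on the worktop under the middle of the tags' common hinge line; its x points from the tags to the bins (away from the robot), y along the row, z up. The four places on it are taken by stands and bins in any order, so the letters say nothing about position
- stand_a: grey stand fixed on the board, 44 x 64 mm; two cheeks, 58 mm high over its origin (66 mm over the worktop), carry tag A. Origin on the board's top (8 mm over the worktop) under the tag's hinge; axes as the board's; the hinge axis lies along y, 45 mm over the origin (53 mm over the worktop)
- tag_a (a joint): lean of tag A, an aluminium plate 50 mm wide, 5 mm thick, 50 g, reaching 70 mm from its hinge, free to tip between stops at -0.8 and +0.8 rad; 0 is upright. It falls by its own weight to the stop on whichever side of upright it is. +0.8: leans back towards its bin, its face with the round black disc (30 mm) upward; -0.8: leans towards the robot, its face with the black bar (36 x 8 mm) upward
- tag_a_edge (a point): middle of the free upper edge of tag A, 70 mm from the hinge; at a stop it stands 50 mm to that side of the hinge and 102 mm over the worktop
- spot_a (a point): middle of the bin place belonging to stand A, 125 mm behind its hinge, on the board's top. Each place has a fixed grey open bin, 84 x 84 x 28 mm, floor 3 mm, rim 36 mm over the worktop; three of the four bins hold a tin, one is empty
- stand_b: grey stand fixed on the board, 44 x 64 mm; two cheeks, 58 mm high over its origin (66 mm over the worktop), carry tag B. Origin on the board's top (8 mm over the worktop) under the tag's hinge; axes as the board's; the hinge axis lies along y, 45 mm over the origin (53 mm over the worktop)
- tag_b (a joint): lean of tag B, an aluminium plate 50 mm wide, 5 mm thick, 50 g, reaching 70 mm from its hinge, free to tip between stops at -0.8 and +0.8 rad; 0 is upright. It falls by its own weight to the stop on whichever side of upright it is. +0.8: leans back towards its bin, its face with the round black disc (30 mm) upward; -0.8: leans towards the robot, its face with the black bar (36 x 8 mm) upward
- tag_b_edge (a point): middle of the free upper edge of tag B, 70 mm from the hinge; at a stop it stands 50 mm to that side of the hinge and 102 mm over the worktop
- spot_b (a point): middle of the bin place belonging to stand B, 125 mm behind its hinge, on the board's top. Each place has a fixed grey open bin, 84 x 84 x 28 mm, floor 3 mm, rim 36 mm over the worktop; three of the four bins hold a tin, one is empty
- stand_c: grey stand fixed on the board, 44 x 64 mm; two cheeks, 58 mm high over its origin (66 mm over the worktop), carry tag C. Origin on the board's top (8 mm over the worktop) under the tag's hinge; axes as the board's; the hinge axis lies along y, 45 mm over the origin (53 mm over the worktop)
- tag_c (a joint): lean of tag C, an aluminium plate 50 mm wide, 5 mm thick, 50 g, reaching 70 mm from its hinge, free to tip between stops at -0.8 and +0.8 rad; 0 is upright. It falls by its own weight to the stop on whichever side of upright it is. +0.8: leans back towards its bin, its face with the round black disc (30 mm) upward; -0.8: leans towards the robot, its face with the black bar (36 x 8 mm) upward
- tag_c_edge (a point): middle of the free upper edge of tag C, 70 mm from the hinge; at a stop it stands 50 mm to that side of the hinge and 102 mm over the worktop
- spot_c (a point): middle of the bin place belonging to stand C, 125 mm behind its hinge, on the board's top. Each place has a fixed grey open bin, 84 x 84 x 28 mm, floor 3 mm, rim 36 mm over the worktop; three of the four bins hold a tin, one is empty
- stand_d: grey stand fixed on the board, 44 x 64 mm; two cheeks, 58 mm high over its origin (66 mm over the worktop), carry tag D. Origin on the board's top (8 mm over the worktop) under the tag's hinge; axes as the board's; the hinge axis lies along y, 45 mm over the origin (53 mm over the worktop)
- tag_d (a joint): lean of tag D, an aluminium plate 50 mm wide, 5 mm thick, 50 g, reaching 70 mm from its hinge, free to tip between stops at -0.8 and +0.8 rad; 0 is upright. It falls by its own weight to the stop on whichever side of upright it is. +0.8: leans back towards its bin, its face with the round black disc (30 mm) upward; -0.8: leans towards the robot, its face with the black bar (36 x 8 mm) upward
- tag_d_edge (a point): middle of the free upper edge of tag D, 70 mm from the hinge; at a stop it stands 50 mm to that side of the hinge and 102 mm over the worktop
- spot_d (a point): middle of the bin place belonging to stand D, 125 mm behind its hinge, on the board's top. Each place has a fixed grey open bin, 84 x 84 x 28 mm, floor 3 mm, rim 36 mm over the worktop; three of the four bins hold a tin, one is empty
- tin_large: round aluminium tin with a push lid, 68 mm across, 38 mm high, loose, standing in one of the bins (top 49 mm over the worktop); origin at the centre of its underside
- tin_small: round aluminium tin with a push lid, 62 mm across, 34 mm high, loose, standing in another of the bins (top 45 mm over the worktop); origin at the centre of its underside
- tin_tiny: round aluminium tin with a push lid, 54 mm across, 30 mm high, loose, standing in a third bin (top 41 mm over the worktop); origin at the centre of its underside
- marker: white marker pen with a black cap, 132 mm long, 19 mm high, lying loose in front of the board; not to be disturbed; origin at the centre of its underside
- stopper: red-brown rubber stopper, 33 mm across, 30 mm high, loose, standing in front of the board; not to be disturbed; origin at the centre of its underside
- weight: small brass weight with a knob, 24 mm across, 34 mm high, loose, standing beside the end of the board; not to be disturbed; origin at the centre of its underside

How it is judged:
At the end, for the whole second after the job is handed in: Every tag whose bin holds a tin leans back (joint above 0.6 rad), the tag whose bin is empty leans towards the robot (joint below -0.6 rad), all tags at rest; tins and bystanders within 15 mm of where they stood (((horizontal distance between any of tin_large, tin_small, tin_tiny and spot_a below 0.035 m and value of joint tag_a above 0.6 rad) or (not (horizontal distance between any of tin_large, tin_small, tin_tiny and spot_a below 0.035 m) and value of joint tag_a below -0.6 rad)) and ((horizontal distance between any of tin_large, tin_small, tin_tiny and spot_b below 0.035 m and value of joint tag_b above 0.6 rad) or (not (horizontal distance between any of tin_large, tin_small, tin_tiny and spot_b below 0.035 m) and value of joint tag_b below -0.6 rad)) and ((horizontal distance between any of tin_large, tin_small, tin_tiny and spot_c below 0.035 m and value of joint tag_c above 0.6 rad) or (not (horizontal distance between any of tin_large, tin_small, tin_tiny and spot_c below 0.035 m) and value of joint tag_c below -0.6 rad)) and ((horizontal distance between any of tin_large, tin_small, tin_tiny and spot_d below 0.035 m and value of joint tag_d above 0.6 rad) or (not (horizontal distance between any of tin_large, tin_small, tin_tiny and spot_d below 0.035 m) and value of joint tag_d below -0.6 rad)) and velocity of joint tag_a between -0.2 and 0.2 rad/s and velocity of joint tag_b between -0.2 and 0.2 rad/s and velocity of joint tag_c between -0.2 and 0.2 rad/s and velocity of joint tag_d between -0.2 and 0.2 rad/s and distance of each of tin_large, tin_small, tin_tiny, marker, stopper, weight from where it was at the start of the episode below 0.015 m); the robot touches nothing.
It fails at once if a tin is lifted, moved or tipped (distance of any of tin_large, tin_small, tin_tiny from where it was at the start of the episode above 0.015 m or angle between any of tin_large, tin_small, tin_tiny's own z axis and vertical above 0.2 rad).
It fails at once if a bystander (marker, stopper, brass weight) is moved (distance of any of marker, stopper, weight from where it was at the start of the episode above 0.015 m).
It fails at once if a tag that was already right is pushed over past upright ((horizontal distance between any of tin_large, tin_small, tin_tiny and spot_a below 0.035 m and value of joint tag_a below 0 rad) or (not (horizontal distance between any of tin_large, tin_small, tin_tiny and spot_b below 0.035 m) and value of joint tag_b above 0 rad) or (not (horizontal distance between any of tin_large, tin_small, tin_tiny and spot_c below 0.035 m) and value of joint tag_c above 0 rad) or (not (horizontal distance between any of tin_large, tin_small, tin_tiny and spot_d below 0.035 m) and value of joint tag_d above 0 rad)).
It fails at once if a tag or its stand is pinched or pressed with more than 30 N (contact force between any of the arm, the fingers and stand_a above 30 N or contact force between any of the arm, the fingers and stand_b above 30 N or contact force between any of the arm, the fingers and stand_c above 30 N or contact force between any of the arm, the fingers and stand_d above 30 N).
It also fails if it takes over 58 s, if anything falls off the work surface, if the arm or the gripper's body presses on something with over 40 N, if the wrist force passes 120 N, or if a joint passes its speed limit or range.

ROBOT

A 6-joint arm with a two-finger parallel gripper is mounted at the origin on a cart in front of the work surface, level with it; the furniture and walls round the work are solid. World frame = base frame: x ahead of the robot, y to its left, z up, the work surface at z = 0. Lengths are in m, angles in rad, forces in N, time in s.
With the tool pointing down it reaches from about 0.425 to 0.95 m from the base axis. Payload 3.5 kg.
Tool frame: the origin (TCP) lies midway between the tips of the shut fingers; the grasp point (between the pads) lies grasp_offset behind it (grasp_offset is the distance from the TCP to the grasp point, in m); z points along the fingers, y is the direction in which the jaws open and shut (so a half turn about z gives the same grasp; the last joint's range is limited). The gripper opens to 85 mm and grips with 20 to 120 N. Pads are 22 mm wide; open, the fingers measure 114 mm over their backs; the gripper's body (76 mm by 85 mm) begins 54 mm behind the grasp point. The pads swing forward as they close: fully open they stand 13 mm farther back than shut.
Start: joints at [1.097, 0.286, 1.577, -0, 1.279, -0.15], TCP at [0.215, 0.64, 0.231] pointing down, gripper open.
Joint ranges: [-2.77, 2.77], [-0.9, 2.22], [0.21, 2.48], [-1.53, 4.67], [0.24, 2.81], [-2.84, 2.84]. Speed limits (rad/s): [2.79, 2.79, 3.14, 3.14, 3.14, 3.14].

INTERFACE

Orientations are given as a unit quaternion [x, y, z, w].
In Python, from plant import * gives the robot as it stands.
- The arm moves only by the tool jog_arm, never from a script. Its argument "targets" is text: rows parted by semicolons, each of 7 numbers parted by spaces: the shift along the world's x, y, z in mm, then the turn, a rotation vector about the world's x, y, z in degrees, then the gripper's target within -1 to 1 (fully open at 1, half-way at 0, shut at -1). A call has 1 to 10 rows; each row shifts and turns the pose as measured when the row begins; what a row does not reach is not made up. A row lasts 1/12 s, in which the tool goes at most 41.7 mm and 7.16 degrees, less where a joint would pass 70% of its speed; a pose out of reach is approached as far as the arm can. A call with a gripper value outside its range is refused whole. The fingers move at their own pace and stop on an object; "force" is the grip in N (left out, the last holds). Time passes only in rows, so rows that do not move let the fingers close. It gives the time, the measured TCP pose, the force and the opening at its end, in the units of the state.
- get_state(): the state, without advancing time (a new reading comes with each control period).
- read_camera(name): name is "side" or "top" or "wrist"; returns a dict with "pixels" (420x560x3 uint8, blue, green, red), "mtx" (3x3 intrinsics, pixels), "world_from_camera" (4x4, takes a point from camera to world coordinates). Camera axes: x right, y up, looking along -z (the intrinsics and any distortion apply to the point x, -y, -z); pixel columns grow to the right and rows downward; lengths in m; the calibration is good to about 2 mm. A picture is of the moment at which its call begins. There is no depth.
- sign_off(): hands the job in, once; it reports no verdict.
Trained networks look in a picture, given as the dict that the camera call returned (one of the last four; its "shot" number tells which), for a name from the list of things; names that differ only in an ending like _2 or _b are one class to them, and where a whole thing is asked for, a point or a joint stands for the part that bears it (a point fixed in the world has none). Each returns a list of dicts, best first, with "p" (0 to 1); they miss things now and then, are a little off and sometimes report something else, mostly with a low value. They report only what shows in the picture. A call takes as long as a camera call.
- spot_in(target, picture): "uv" ([column, row] in pixels, amid what is visible of it).
- silhouettes(target, picture): "mask" (420x560 bool, what is visible of it) and "uv" ([column, row] in pixels, amid what is visible of it).
- mark_of(target, picture): "uv" ([column, row] in pixels: a listed point, or the origin of a listed thing).
The state is a dict: "time": time; "qpos": joint angles; "dq": joint speeds; "joint_efforts": joint torques, N m; "eef_pos": TCP position; "tcp_rot": TCP orientation; "contact_force": force on the tool from outside, world axes, zero at the start; "wrist_torque": the same for the moment, N m; "opening": opening from 0.0 (shut) to 1.0 (fully open).
Only numpy, scipy, OpenCV 4.12 (cv2) and the standard library are available. Lean on these libraries where they do the work, as an engineer would, in place of code of your own. Each camera call takes 0.05 s, during which the arm holds its last target.

## Working session

There is one attempt and no reset: what is moved stays moved. The work goes in short steps, Python scripts to look and compute and a tool call to move; the robot and the scene stay as the last step left them, time stands still between calls to the robot, and variables do not carry over. Pictures are saved under pics/ and viewed, and the job is handed in when it is done.

Besides the shell and the picture viewer there is one more tool, called after "Request:" in YAML: its name, and indented under it one key for each argument. jog_arm: Moves the arm, as the interface text tells. Its arguments: {"type":"object","properties":{"targets":{"type":"string"},"force":{"type":"number"}},"required":["targets"]}

```bash
mkdir -p pics; ls; python3 - <<'E'
from plant import *
import cv2
s=get_state();print(s)
for n in("top","side"):
    p=read_camera(n);cv2.imwrite(f"pics/{n}0.png",p["pixels"]);print(n,p["shot"],p["mtx"],p["world_from_camera"],[k for k in p])
E
```

```text
pics
{'time': 0.0, 'qpos': array([ 1.09700061e+00,  2.87207863e-01,  1.57813608e+00,  2.67127849e-05,
        1.27861908e+00, -1.49989141e-01]), 'dq': array([-7.49784844e-05, -1.11353975e-03,  3.63546912e-04, -3.99954107e-04,
        2.24096047e-03,  9.47101609e-04]), 'joint_efforts': array([-8.96932506e-04, -4.06001544e+01, -2.92613429e+01, -1.95699881e-04,
        5.96800237e-03, -5.04595022e-06]), 'eef_pos': array([0.21443183, 0.63935569, 0.2299412 ]), 'tcp_rot': array([ 1.61200595e-01,  9.86920951e-01, -1.12407924e-03, -3.75854331e-04]), 'contact_force': array([-0.65289372,  0.80109603, -0.49237134]), 'wrist_torque': array([-0.00366397, -0.00636627,  0.0187709 ]), 'opening': 0.995030846348261}
top 1 [[422.01677745   0.         273.8725204 ]
 [  0.         422.01677745 208.76354182]
 [  0.           0.           1.        ]] [[ 1.67028726e-02  9.83781343e-01 -1.78592508e-01  3.36645491e-01]
 [-9.99860175e-01  1.62909398e-02 -3.77291533e-03 -7.51602645e-03]
 [-8.02283901e-04  1.78630555e-01  9.83915891e-01  1.15497896e+00]
 [ 0.00000000e+00  0.00000000e+00  0.00000000e+00  1.00000000e+00]] ['pixels', 'mtx', 'world_from_camera', 'shot']
side 2 [[452.39838437   0.         274.39163808]
 [  0.         452.39838437 211.28676302]
 [  0.           0.           1.        ]] [[-0.96859757  0.08192007 -0.23475063  0.32477647]
 [-0.24840283 -0.35952354  0.89946587  0.82483835]
 [-0.01071407  0.92953318  0.3685828   0.45232743]
 [ 0.          0.          0.          1.        ]] ['pixels', 'mtx', 'world_from_camera', 'shot']
```

View pics/top0.png

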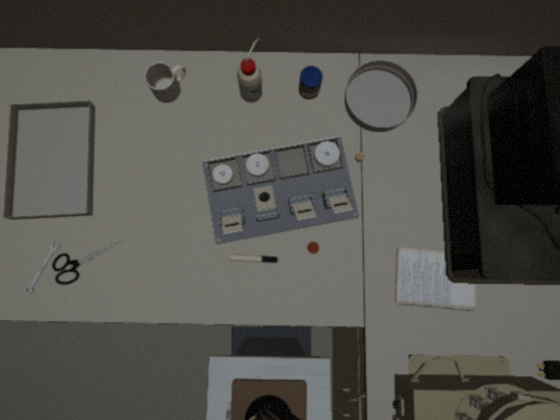

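View pics/side0.png

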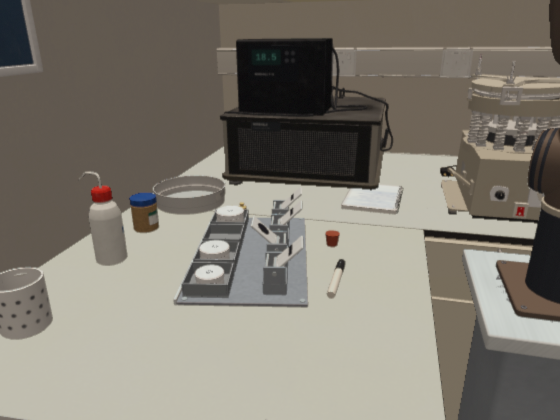

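```bash
cat > h.py <<'E'
from plant import *
import cv2, numpy as np
def ray(p,uv,z):
    K=p["mtx"];T=p["world_from_camera"]
    d=np.array([(uv[0]-K[0,2])/K[0,0],-(uv[1]-K[1,2])/K[1,1],-1.])
    d=T[:3,:3]@d;o=T[:3,3]
    return o+d*(z-o[2])/d[2]
def proj(p,X):
    K=p["mtx"];T=p["world_from_camera"]
    c=T[:3,:3].T@(np.array(X)-T[:3,3]);c=c/-c[2]
    return np.array([K[0,0]*c[0]+K[0,2],-K[1,1]*c[1]+K[1,2]])
E
python3 - <<'E'
from h import *
p=read_camera("top")
for n,z in [("board",0),("tin_large",.011),("tin_small",.011),("tin_tiny",.011),("marker",0),("stopper",0),("weight",0),("stand_a",.008),("tag_a_edge",.102)]:
    for r in mark_of(n,p):
        print(n,round(r["p"],2),np.round(r["uv"],1),np.round(ray(p,r["uv"],z)*1000))
c=p["pixels"][125:275,190:370]
cv2.imwrite("pics/crop.png",cv2.convertScaleAbs(cv2.resize(c,None,fx=4,fy=4,interpolation=2),alpha=1.8))
E
```

```text
board 0.77 [281.9 213. ] [535. -26.   0.]
tin_large 0.94 [326.6 160.7] [ 684. -149.   11.]
tin_small 0.79 [257.6 168.4] [659.  44.  11.]
tin_tiny 0.68 [222.4 176.9] [632. 142.  11.]
marker 0.79 [252.6 258.2] [408.  53.   0.]
stopper 0.55 [312.5 248.3] [ 438. -111.    0.]
weight 0.55 [360.  159.8] [ 692. -245.    0.]
weight 0.19 [343.8 205.5] [ 559. -198.    0.]
stand_a 0.93 [270.3 213.7] [531.   6.   8.]
stand_a 0.76 [232.1 218.5] [516. 111.   8.]
stand_a 0.74 [333.8 198.6] [ 576. -169.    8.]
stand_a 0.59 [298.1 205.9] [554. -70.   8.]
tag_a_edge 0.8 [262.1 187. ] [584.  28. 102.]
```

View pics/crop.png

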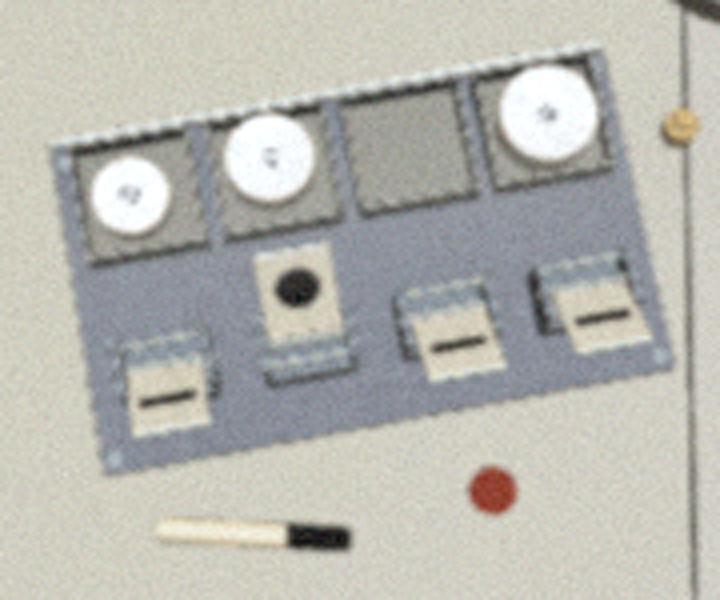

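```bash
python3 - <<'E'
from h import *
p=read_camera("top")
f=lambda c,z:np.round(ray(p,(c[0]/4+190-.4,c[1]/4+125-.4),z)*1000)
print("corners",[f(c,.008)[:2] for c in[(52,147),(600,47),(673,367),(105,472)]])
for n,cs in {"t1":[(135,437),(211,428)],"t3":[(428,381),(505,368)],"t4":[(582,353),(650,340)],"t2":[(254,254),(327,240)]}.items():
    print(n,[f(c,.102)[:2] for c in cs])
p=read_camera("side")
c=p["pixels"][170:310,170:350]
cv2.imwrite("pics/crop2.png",cv2.resize(c,None,fx=4,fy=4,interpolation=2))
# model
yaw=np.radians(10.1);ux=np.array([np.cos(yaw),np.sin(yaw)]);uy=np.array([-np.sin(yaw),np.cos(yaw)])
S=np.array([[531,6],[516,111],[576,-169],[554,-70]]);o=S.mean(0);print(o,[(s-o)@uy for s in S],[(s-o)@ux for s in S])
E
```

```text
corners [array([677., 200.]), array([ 758., -187.]), array([ 527., -235.]), array([449., 153.])]
t1 [array([462., 122.]), array([468.,  75.])]
t3 [array([500., -61.]), array([ 509., -110.])]
t4 [array([ 520., -159.]), array([ 529., -202.])]
t2 [array([581.,  51.]), array([591.,   4.])]
[544.25 -30.5 ] [np.float64(38.25797518978577), np.float64(144.26130997848142), np.float64(-141.92158397988007), np.float64(-40.59770118838712)] [np.float64(-6.643781632303756), np.float64(-2.9978230922616587), np.float64(6.969684400448146), np.float64(2.6719203241172664)]
```

View pics/crop2.png

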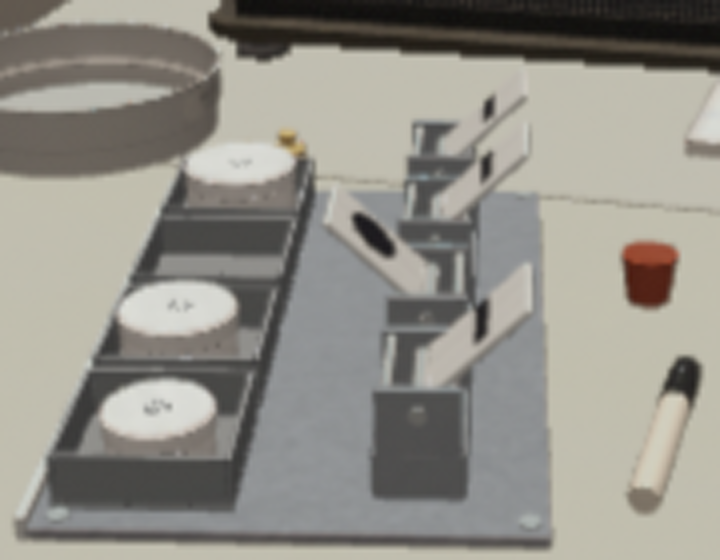

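Request:
jog_arm:
  targets: "14 -36 0 0 0 3 -1;14 -36 0 0 0 3 -1;14 -36 0 0 0 3 -1;14 -36 0 0 0 3 -1;14 -36 0 0 0 3 -1;14 -36 0 0 0 3 -1;14 -36 0 0 0 3 -1;14 -36 0 0 0 3 -1;14 -36 0 0 0 3 -1;14 -36 0 0 0 3 -1"

```text
time: 1.53
eef_pos: [0.3542, 0.2708, 0.2305]
tcp_rot: [-0.119, 0.993, 0.001, 0.001]
contact_force: [1.1, -0.1, -0.2]
opening: 0.001
```

Request:
jog_arm:
  targets: "14 -36 0 0 0 0 -1;14 -36 0 0 0 -1 -1;14 -36 -10 0 0 -1 -1;14 -36 -20 0 0 0 -1;14 -34 -20 0 0 0 -1;0 0 -20 0 0 0 -1;0 0 0 0 0 0 -1"

```text
time: 2.12
eef_pos: [0.4285, 0.0806, 0.166]
tcp_rot: [-0.097, 0.995, 0.0, 0.01]
contact_force: [-1.0, 1.1, -1.1]
opening: 0.001
```

```bash
python3 - <<'E'
from h import *
s=get_state();print(s["eef_pos"],s["tcp_rot"])
p=read_camera("side");cv2.imwrite("pics/side1.png",p["pixels"]);print(proj(p,s["eef_pos"]))
E
```

```text
[0.42845555 0.08061646 0.16600147] [-9.72832025e-02  9.95204905e-01  4.04649155e-04  1.01494274e-02]
[323.92390364 205.67804439]
```

View pics/side1.png

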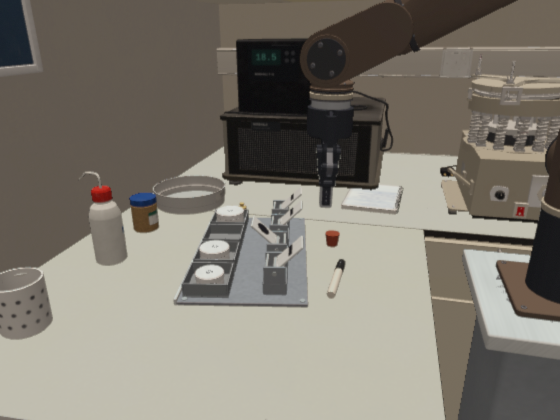

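Request:
jog_arm:
  targets: "0 5 -25 0 0 0 -1;-2 5 -25 0 0 0 -1;0 0 -20 0 0 0 -1;0 0 -10 0 0 0 -1;0 0 0 0 0 0 -1"

```text
time: 2.58
eef_pos: [0.4328, 0.0945, 0.0945]
tcp_rot: [-0.101, 0.995, -0.001, 0.02]
contact_force: [-0.4, 0.8, 0.5]
opening: -0.004
```

```bash
python3 - <<'E'
from h import *
s=get_state();print(s["eef_pos"],s["contact_force"])
for n in("side","top"):
    p=read_camera(n)
    c=p["pixels"][100:320,150:430] if n=="side" else p["pixels"][125:325,180:400]
    cv2.imwrite(f"pics/{n}2.png",cv2.resize(c,None,fx=2.5,fy=2.5))
E
```

```text
[0.43278547 0.09453132 0.09451336] [-0.44103733  0.82823937  0.54174178]
```

View pics/side2.png

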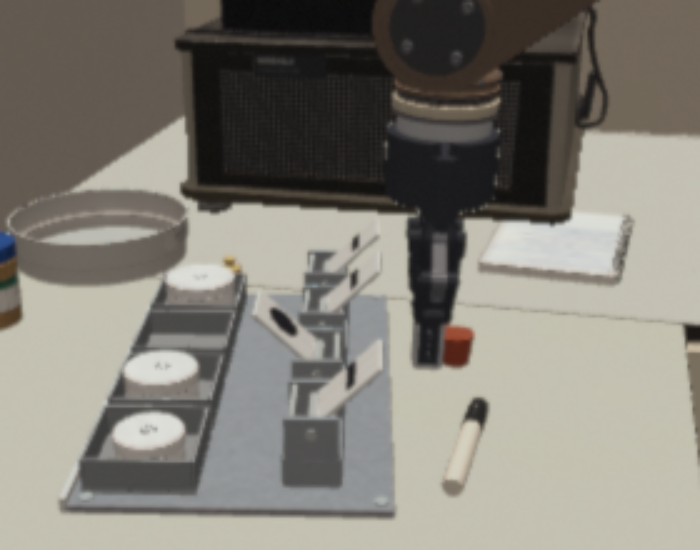

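View pics/top2.png

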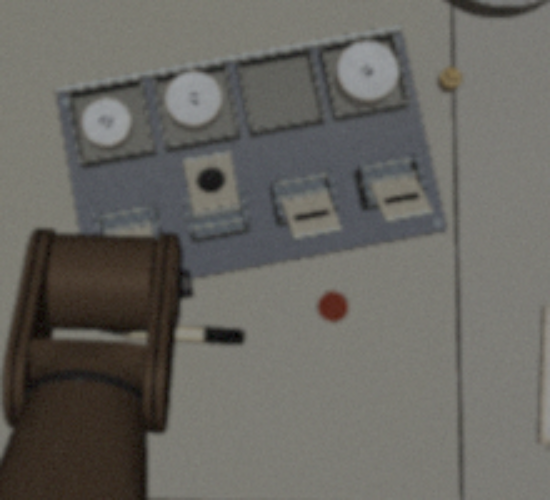

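Request:
jog_arm:
  targets: "0 0 -10 0 0 0 -1;8 1.6 0 0 0 0 -1;8 1.6 0 0 0 0 -1;8 1.6 0 0 0 0 -1;8 1.6 0 0 0 0 -1;8 1.6 0 0 0 0 -1;0 0 0 0 0 0 -1"

```text
time: 3.27
eef_pos: [0.4839, 0.1037, 0.0923]
tcp_rot: [-0.101, 0.994, -0.002, 0.028]
contact_force: [-0.4, 0.4, -0.2]
opening: 0.003
```

```bash
python3 - <<'E'
from h import *
s=get_state();print(s["eef_pos"],s["contact_force"])
for n in("side",):
    p=read_camera(n)
    c=p["pixels"][100:320,150:430] if n=="side" else p["pixels"][125:325,180:400]
    cv2.imwrite(f"pics/{n}3.png",cv2.resize(c,None,fx=2.5,fy=2.5))
E
```

```text
[0.48393477 0.10370422 0.09231294] [-0.35042793  0.35609456 -0.21039389]
```

View pics/side3.png

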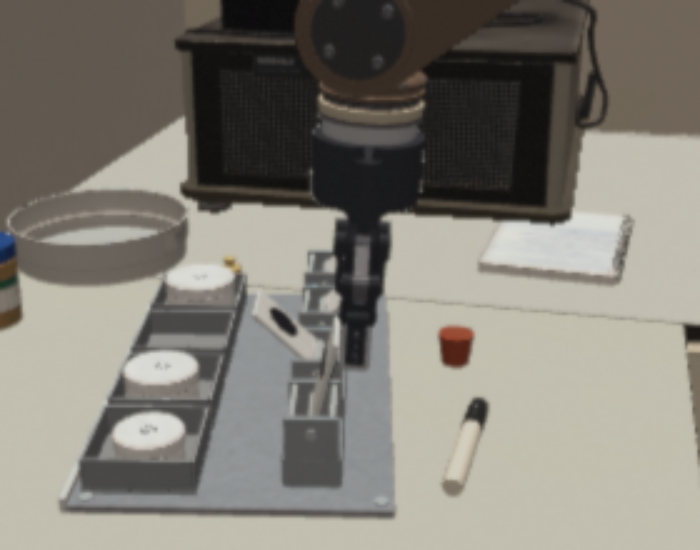

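Request:
jog_arm:
  targets: "7 1.5 -2 0 0 0 -1;7 1.5 -2 0 0 0 -1;7 1.5 -2 0 0 0 -1;0 0 0 0 0 0 -1;0 0 0 0 0 0 -1;0 0 0 0 0 0 -1"

```text
time: 3.82
eef_pos: [0.506, 0.1086, 0.0845]
tcp_rot: [-0.101, 0.995, -0.002, 0.027]
contact_force: [0.5, -0.6, 0.4]
opening: 0.003
```

```bash
python3 - <<'E'
from h import *
s=get_state();print(s["eef_pos"],s["contact_force"])
for n in("side",):
    p=read_camera(n)
    c=p["pixels"][100:320,150:430] if n=="side" else p["pixels"][125:325,180:400]
    cv2.imwrite(f"pics/{n}4.png",cv2.resize(c,None,fx=2.5,fy=2.5))
E
```

```text
[0.50602787 0.10857478 0.08451887] [ 0.53657055 -0.5575227   0.38753839]
```

View pics/side4.png

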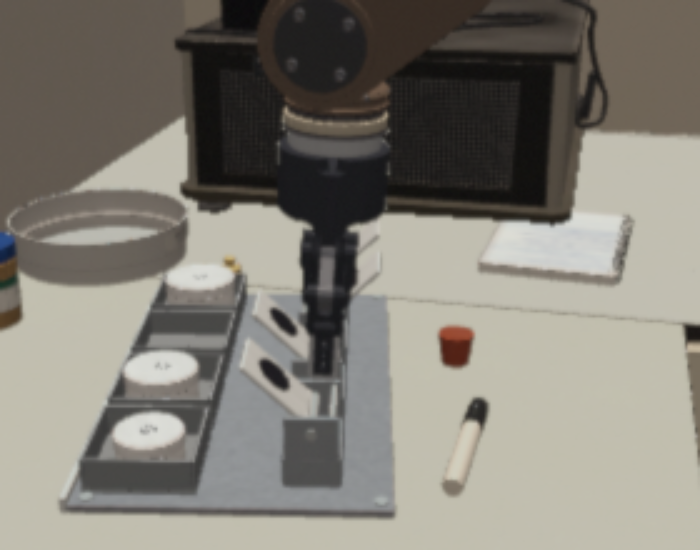

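Request:
jog_arm:
  targets: "-6 0 20 0 0 0 -1;-6 0 30 0 0 0 -1;-6 0 35 0 0 0 -1;0 -20 10 0 0 0 -1;0 -37 0 0 0 0 -1;0 -37 0 0 0 0 -1;0 -37 0 0 0 0 -1;0 -37 0 0 0 0 -1;0 -37 0 0 0 0 -1;0 -37 0 0 0 0 -1"

```text
time: 4.7
eef_pos: [0.4815, -0.1365, 0.1851]
tcp_rot: [-0.108, 0.994, -0.002, 0.027]
contact_force: [0.6, 0.2, 0.3]
opening: -0.002
```

Request:
jog_arm:
  targets: "3 -25 0 0 2 0 -1;3 -25 -20 0 1 0 -1;3 0 -30 0 0 0 -1;0 0 -25 0 0 0 -1;0 0 -10 0 0 0 -1;0 0 0 0 0 0 -1"

```text
time: 5.2
eef_pos: [0.4901, -0.1991, 0.1016]
tcp_rot: [-0.102, 0.995, -0.004, 0.004]
contact_force: [0.6, 0.2, -0.1]
opening: -0.001
```

```bash
python3 - <<'E'
from h import *
s=get_state();print(s["eef_pos"],s["contact_force"])
u=np.array([.979,.2045]);d=s["eef_pos"][:2]*1000-[573.5,-170.5];print(d@u,d@[-u[1],u[0]])
for n in("side","top"):
    p=read_camera(n)
    c=p["pixels"][100:320,150:430] if n=="side" else p["pixels"][125:325,180:400]
    cv2.imwrite(f"pics/{n}5.png",cv2.resize(c,None,fx=2.5,fy=2.5))
E
```

```text
[ 0.4900742  -0.19905317  0.10159174] [ 0.62410386  0.15773405 -0.08022877]
-87.51298319221853 -10.892979490108482
```

View pics/side5.png

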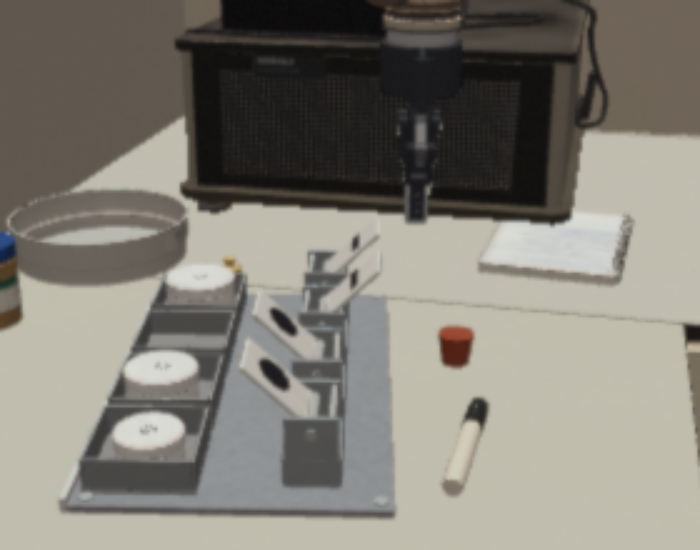

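View pics/top5.png

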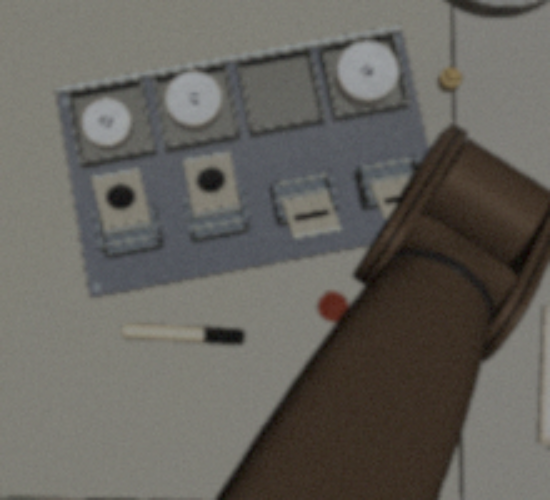

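Request:
jog_arm:
  targets: "-1 9 -10 0 0 0 -1;-1 2 -5 0 0 0 -1;8 1.6 0 0 0 0 -1;8 1.6 0 0 0 0 -1;8 1.6 0 0 0 0 -1;8 1.6 0 0 0 0 -1;8 1.6 -1 0 0 0 -1;8 1.6 -2 0 0 0 -1;0 0 0 0 0 0 -1"

```text
time: 6.05
eef_pos: [0.5472, -0.1762, 0.0921]
tcp_rot: [-0.104, 0.994, -0.009, 0.011]
contact_force: [-0.7, -0.3, -0.1]
opening: 0.004
```

```bash
python3 - <<'E'
from h import *
s=get_state();print(s["eef_pos"],s["contact_force"])
u=np.array([.979,.2045]);d=s["eef_pos"][:2]*1000-[573.5,-170.5];print(d@u,d@[-u[1],u[0]])
for n in("side",):
    p=read_camera(n)
    c=p["pixels"][100:320,150:430] if n=="side" else p["pixels"][125:325,180:400]
    cv2.imwrite(f"pics/{n}6.png",cv2.resize(c,None,fx=2.5,fy=2.5))
E
```

```text
[ 0.54719327 -0.17622125  0.09214995] [-0.69738154 -0.25373957 -0.14969463]
-26.92428244869928 -0.22137982325048775
```

View pics/side6.png

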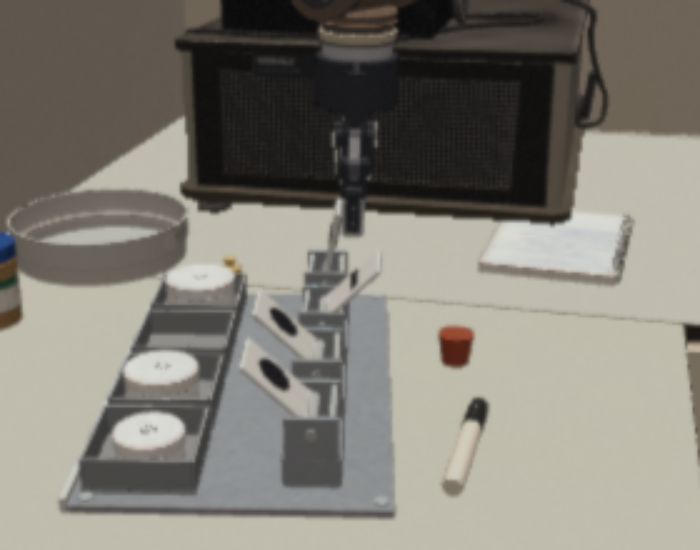

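Tag 4 is nearly upright, with the fingertip at about (352, 230) in the crop. I'll push it the rest of the way.

Request:
jog_arm:
  targets: "7 1.5 -2 0 0 0 -1;7 1.5 -2 0 0 0 -1;7 1.5 -2 0 0 0 -1;0 0 0 0 0 0 -1;0 0 0 0 0 0 -1;-6 -1 15 0 0 0 -1;-6 -1 30 0 0 0 -1;-10 0 35 0 0 0 -1;-15 0 30 0 0 0 -1;-30 -15 10 0 0 0 -1"

```text
time: 6.93
eef_pos: [0.4989, -0.1854, 0.2025]
tcp_rot: [-0.106, 0.994, -0.005, 0.005]
contact_force: [0.8, -0.0, 1.2]
opening: 0.005
```

Request:
jog_arm:
  targets: "0 -40 0 0 0 0 -1;0 -40 0 0 0 0 -1;0 -40 0 0 0 0 -1;0 -40 0 0 0 0 -1;0 0 0 0 0 0 -1;0 0 0 0 0 0 -1"

```text
time: 7.43
eef_pos: [0.4918, -0.3516, 0.2077]
tcp_rot: [-0.106, 0.994, -0.007, 0.007]
contact_force: [-0.6, 0.6, 0.6]
opening: 0.002
```

```bash
python3 - <<'E'
from h import *
s=get_state();print(s["eef_pos"],s["contact_force"])
for n in("side","top"):
    p=read_camera(n)
    c=p["pixels"][100:320,150:430] if n=="side" else p["pixels"][125:325,180:400]
    cv2.imwrite(f"pics/{n}7.png",cv2.resize(c,None,fx=2.5,fy=2.5))
for n,z in [("tin_large",.011),("tin_small",.011),("tin_tiny",.011),("marker",0),("stopper",0),("weight",0)]:
    for r in mark_of(n,p)[:1]:
        print(n,round(r["p"],2),np.round(r["uv"],1),np.round(ray(p,r["uv"],z)*1000))
E
```

```text
[ 0.4917643  -0.3515817   0.20771202] [-0.61072752  0.55912099  0.56759746]
tin_large 0.96 [323.  161.5] [ 682. -139.   11.]
tin_small 0.74 [254.8 167.5] [661.  52.  11.]
tin_tiny 0.83 [222.6 178. ] [629. 141.  11.]
marker 0.64 [253.1 255.1] [417.  51.   0.]
stopper 0.43 [310.5 249.7] [ 434. -105.    0.]
weight 0.64 [361.6 160. ] [ 691. -250.    0.]
```

View pics/side7.png

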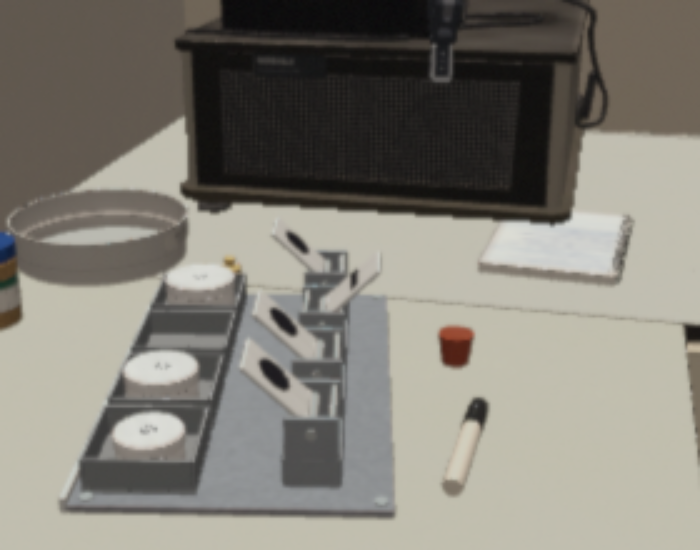

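View pics/top7.png

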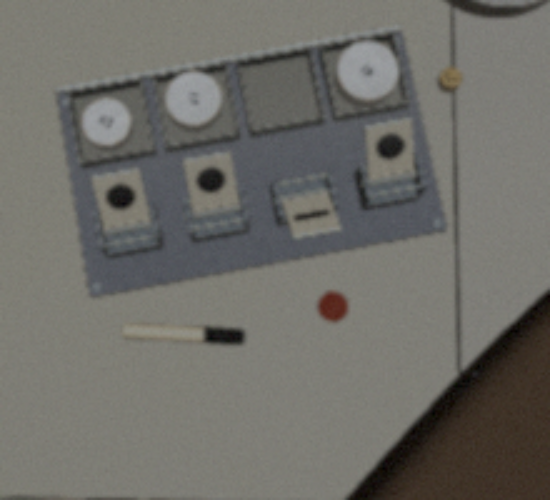

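```bash
python3 -c "
from plant import *
print(sign_off())"
```

```text
the job is handed in; nothing more can be done
None
```

I pushed over the two wrong tags, the leftmost (tiny tin) and the rightmost (large tin), with the shut fingertip. The other two were already right, so I left them alone. I handed the job in at about 7.5 s, and no verdict was reported.

- **Tags:** In the last side and top pictures, all three bins holding a tin show the disc, leaning back. The empty bin shows the bar, leaning towards the robot.
- **Tins and bystanders:** They look unmoved in the pictures. The network's position estimates differ from the first ones by up to about 10 mm. I put that down to network noise, since the same pictures show no shift, but I didn't check it further.
- **Robot:** The arm was well clear of everything. The force readings I took stayed around 1–2 N.

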